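# Open the sprung clamp jaw onto its catch and slide in the switch housing

### The job

Load the assembly fixture with your fingertips only: push the orange plate of the sprung blue jaw back well past its yellow catch and let go, so that the jaw comes back and latches half open with its brass stop pin held in the hook of the catch. Then push the grey switch housing along its lane into the open nest until it sits squarely against both end-stop posts, and take your hand away. Push only: do not pick up or tip the housing, and leave the other parts lying about where they are.

Things in the scene. Friction and masses are not known exactly. Their poses are not given: they have to be found in the camera images.
- fixture: Assembly fixture, screwed down: aluminium base plate 260 x 300 mm, 12 mm thick. Origin on the work surface below the centre of the nest. Its x is the clamping axis (jaw opens to +x), y runs along the load lane (housing goes in towards -y), z up; all mm below are in this frame, heights from the work surface. Plate: x -85 to 175, y -80 to 220. Dark fixed jaw: x -74 to -42, y -30 to 30, 60 high.
- lane (a point): Mid-length of the load lane, on the plate's top (x 0, y 118, height 12). Black fence (inner face x -40, 18 thick) and black rail (inner face x 40, 15 thick), both y 35 to 200 and 30 high, leave a straight lane 80 wide, open at the +y end, in line with the nest. Axes as the fixture's.
- stops (a point): Point midway between the two steel end-stop posts beyond the nest, on the plate's top (x 0, y -48, height 12). Posts 16 in diameter, at x -27 and 27, 46 high.
- jaw (a joint): Travel (m) of the sprung blue jaw along fixture +x: 0 shut (its face 21 mm from the nest centre, blocking the lane), 0.042 end of travel. A spring drives it back: 8 N at 0, 14 N at the end, plus damping 4 N per 0.1 m/s and up to 5 N for the catch. Pushed beyond about 0.024 and let go, it comes back and is stopped by the catch at about 0.022 (half open, clear of the lane); pushed less, it shuts again.
- push_plate (a point): Centre of the front face (which looks to fixture -x) of the orange push plate, upright on the jaw and moving with it: x 60 + jaw travel, y 0, height 80. Plate 50 wide (y), 12 thick, 60 to 100 high. Before it the jaw's flat top, 60 high and 60 wide, reaches 39 mm towards -x. Behind it a spring and a dark crosshead (58 high). Axes as the fixture's.
- catch (a joint): Swing (rad) of the yellow hooked catch lever beside the jaw (-y side), pivoted on an upright pin behind: 0 at rest or hooked, up to about 0.14 while the 8 mm brass stop pin on the jaw passes its ramp. Sprung shut by itself and not touched in this job. Lies at x 27 to 148, y -80 to -36, 36 to 52 high.
- nest (a point): Centre of the nest, height 39.5 mm, fixed to the fixture, axes as the fixture's: where the centre of the housing must finally be.
- housing_mid (a point): Centre (half-way up) of the loose grey cast switch housing, 0.4 to 0.85 kg: open-topped box 74 (x) x 80 (y) x 55 mm tall on the plate in the lane, 110 to 150 mm to +y of the nest, axes nearly the fixture's. Push its flat +y face, 40 mm from this point; sliding takes 2 to 6 N. A brass connection, 22 mm diameter, juts 30 mm from its -y face at mid height and passes between the posts.
- cover: Bystander: round grey open cover, 72 mm across, 38 mm tall, on the base plate beyond the black rail. Origin at the centre of its underside.
- adapter: Bystander: turned brass adapter, 24 mm across, 38 mm tall, standing on the base plate. Origin at the centre of its underside.
- flange: Bystander: machined steel flange, 120 mm across, 65 mm tall with its hub, 2.4 kg, on the mat. Origin at the centre of its underside.
- screwdriver: Bystander: red-handled screwdriver, 190 mm long, lying along its own x on the mat.
- gauge: Bystander: black pressure gauge with white dial lying face up, 64 mm across, 26 mm tall, a brass stem towards its -x. Origin under the centre of the dial.
- terminals: Bystander: terminal block, 22 x 56 mm, 28 mm tall, on the mat. Origin at the centre of its underside.
- lockring: Bystander: steel lock ring, 60 mm across, 12 mm tall, on the mat. Origin at the centre of its underside.
Things that resemble listed ones, but are neither listed nor needed, are in the scene too. Leave any pink or purple look-alike of the part that bears housing_mid alone.

How it is judged (in metres and radians):
On the way, in this order (a step that is already met when the one before it is completed fails the run):
1. the sprung jaw is pushed back past its catch (more than 23.5 mm) (value of joint jaw above 0.0235 m).
2. let go, the jaw has come back and rests latched half open, its stop pin in the hook of the catch (value of joint jaw between 0.0195 and 0.0235 m and velocity of joint jaw between -0.01 and 0.01 m/s and value of joint catch below 0.06 rad and contact force between each of the arm, the fingers and jaw below 0.2 N), for 0.2 s.
3. the housing is pushed into the nest against both end stops (y of housing_mid in the frame of nest between -0.004 and 0.004 m and x of housing_mid in the frame of nest between -0.006 and 0.006 m and z of housing_mid in the frame of nest between -0.003 and 0.003 m and angle between the y axis of housing_mid and the y axis of nest, either way round below 0.08 rad and angle between housing_mid's own z axis and vertical below 0.05 rad and linear speed of housing below 0.01 m/s), for 0.2 s.
At the end, for the whole second after the job is handed in: The jaw rests latched at 22 mm (19.5 to 23.5 mm) with the catch shut (under 0.06 rad) and nothing of the robot on it; the housing stands flat in the nest, its centre within 4 mm of the nest point along the lane, 6 mm across it and 3 mm in height, turned less than 0.08 rad, at rest (all of step 2 and all of step 3); the robot touches nothing.
It fails at once if the housing is lifted off the plate or tipped (z of housing_mid in the frame of nest above 0.01 m or angle between housing_mid's own z axis and vertical above 0.2 rad).
It fails at once if one of the other loose parts (cover, adapter, flange, screwdriver, gauge, terminal block, lock ring) is moved by more than 20 mm (distance of any of cover, adapter, flange, screwdriver, gauge, terminals, lockring from where it was at the start of the episode above 0.02 m).
It also fails if it takes over 56 s, if anything falls off the work surface, if the arm or the gripper's body presses on something with over 40 N, if the wrist force passes 120 N, or if a joint passes its speed limit or range.

### The arm

A 7-joint arm with a two-finger parallel gripper is mounted at the origin on the work surface. World frame = base frame: x ahead of the robot, y to its left, z up, the work surface at z = 0. Lengths are in m, angles in degrees, forces in N, time in s.
With the tool pointing down it reaches from about 0.4 to 0.85 m from the base axis. Payload 4.4 kg.
Tool frame: the origin (TCP) lies on the front face of the gripper's body, between the roots of the fingers; the fingertips stand 97 mm ahead of it and the grasp point (between the pads) lies 78 mm ahead of it (bot.tip_extent is the distance from the TCP to the fingertips, in m); z points along the fingers, y is the direction in which the jaws open and shut (so a half turn about z gives the same grasp; the last joint's range is limited). The gripper opens to 94 mm and grips with 3 to 60 N. Pads are 16 mm wide; open, the fingers measure 119 mm over their backs; the gripper's body (75 mm by 177 mm) begins 78 mm behind the grasp point.
Start: joints at [-77.281, 36.005, 2.206, 86.941, -1.547, 57.084, -1.146], TCP at [0.184, 0.623, 0.303] pointing down, gripper open.
Joint ranges: [-175.42, 175.42], [-21.48, 121.26], [-71.46, 75.88], [10.55, 141.38], [-63.04, 243.04], [13.31, 113.54], [-168.57, 168.57]. Speed limits (degrees/s): [147.25, 147.25, 180, 180, 180, 180, 180].

### API

Orientations are given as a 3x3 rotation matrix whose columns are the frame's x, y, z axes.
In Python, from plant import get_state, cams, job, bot gives the robot as it stands.
- The arm moves only by the tool carry_out, never from a script. Its argument "deltas" is a list that holds one entry, the list of rows, each a list of 7 numbers: the shift along the tool's x, y, z in m, then the turn, a rotation vector about the tool's x, y, z in degrees, then the closure, from -1 (fully open) to 1 (shut). In form: [[[dx, dy, dz, rx, ry, rz, jaw], ...]]. A call has 1 to 10 rows; each row is the pose to reach, as a shift and turn from the pose commanded when the call began, along the tool's axes at that moment; what a row does not reach only later rows make up. A row lasts 1/8 s, in which the tool goes at most 62.5 mm and 10.7 degrees, less where a joint would pass 70% of its speed; a pose out of reach is approached as far as the arm can. A call with a gripper value outside its range is refused whole. The fingers move at their own pace and stop on an object; "grip_force" is the grip in N (left out, the last holds). Time passes only in rows, so rows that repeat a pose let the fingers close. It gives the time, the measured TCP pose, the force and the opening at its end, in the units of the state.
- get_state(): the state, without advancing time (a new reading comes with each control period).
- cams.camera(name): name is "scene" or "top" or "wrist"; returns the picture (480x640x3 uint8, blue, green, red); there is no depth.
- cams.get_calibration(name): a dict with "fx", "fy", "cx", "cy" (pixels), "R" (3x3) and "t" (3): a world point X has camera coordinates R X + t; the wrist camera has in their place "T_tool_cam" (4x4, takes a point from camera to tool coordinates, whose origin is the TCP and whose axes are the flange's). Camera axes: x right, y down, z forward; pixel columns grow to the right and rows downward; lengths in m; the calibration is good to about 2 mm. A picture is of the moment at which its call begins: read the wrist's pose just before it. get_calibration takes no time and is no camera call.
- job.close_job(): hands the job in, once; it reports no verdict.
Trained networks look in the newest picture that a camera, given by its name, has taken for a name from the list of things; names that differ only in an ending like _2 or _b are one class to them, and where a whole thing is asked for, a point or a joint stands for the part that bears it (a point fixed in the world has none). Each returns a list of dicts, best first, with "score" (0 to 1); they miss things now and then, are a little off and sometimes report something else, mostly with a low value. They report only what shows in the picture. A call takes as long as a camera call. They do not tell look-alikes from the thing itself.
- cams.trace(camera, name): "pixels" (480x640 bool, what is visible of it) and "box" ([centre column, centre row, width, height] in pixels, round what is visible of it).
The state is a dict: "time_s": time; "joint_pos": joint angles; "qd": joint speeds; "joint_efforts": joint torques, N m; "position": TCP position; "tool_rot": TCP orientation; "ft_force": force on the tool from outside, world axes, zero at the start; "moment": the same for the moment, N m; "opening": opening from 0.0 (shut) to 1.0 (fully open).
Only numpy, scipy, OpenCV 4.12 (cv2) and the standard library are available. Lean on these libraries where they do the work, as an engineer would, in place of code of your own. Each camera call takes 0.05 s, during which the arm holds its last target. There are 200 camera calls.

## Working session

There is one attempt and no reset: what is moved stays moved. The work goes in short steps, Python scripts to look and compute and a tool call to move; the robot and the scene stay as the last step left them, time stands still between calls to the robot, and variables do not carry over. Pictures are saved under pics/ and viewed, on a budget of 10 in all, crops included, one or two more only if the job needs it, and the job is handed in when it is done.

Besides the shell and the picture viewer there is one more tool, called after ">>>" by a JSON object that holds its "op" and its "data". carry_out: Moves the arm, as the interface text tells. Its arguments: {"type":"object","properties":{"deltas":{"type":"array"},"grip_force":{"type":"number"}},"required":["deltas"]}

```bash
mkdir -p pics
python3 - <<'E'
from plant import get_state, cams, job, bot
import cv2,numpy as np
s=get_state();print(s['time_s'],s['position'],s['tool_rot'],s['opening'],bot.tip_extent)
for n in('scene','top'):
    im=cams.camera(n);cv2.imwrite(f'pics/{n}0.png',im)
    c=cams.get_calibration(n);print(n,c)
    for k in('fixture','housing_mid','push_plate','jaw','catch','cover','adapter'):
        print(n,k,[(round(d['score'],2),np.round(d['box'])) for d in cams.trace(n,k)[:3]])
E
```

```text
0.0 [0.1843003  0.62284066 0.30179629] [[-9.58879445e-01  2.83813216e-01 -5.17247793e-04]
 [ 2.83813687e-01  9.58877854e-01 -1.74709654e-03]
 [ 1.28365530e-07 -1.82205697e-03 -9.99998340e-01]] 1.0008413793233029 0.0972
scene {'fx': 534.3296905220018, 'fy': 534.3296905220018, 'cx': 325.87535225147354, 'cy': 240.9250547786473, 'R': array([[ 2.82966887e-01,  9.59129678e-01, -3.09582765e-05],
       [ 5.29833664e-01, -1.56340891e-01, -8.33566923e-01],
       [-7.99503615e-01,  2.35855434e-01, -5.52418487e-01]]), 't': array([-0.13178423, -0.21579806,  1.65339641])}
scene fixture [(0.96, array([369., 277., 164.,  96.]))]
scene housing_mid [(0.92, array([344., 215.,  38.,  40.])), (0.91, array([244., 279.,  52.,  41.])), (0.75, array([378., 249.,  56.,  36.]))]
scene push_plate [(0.72, array([338., 281.,  51.,  62.])), (0.52, array([201., 244.,  25.,  17.]))]
scene jaw [(0.71, array([339., 281.,  53.,  61.])), (0.36, array([507., 267.,  31.,  15.]))]
scene catch [(0.59, array([313., 284.,  29.,  36.])), (0.17, array([201., 244.,  23.,  16.]))]
scene cover [(0.69, array([418., 283.,  39.,  36.]))]
scene adapter [(0.56, array([379., 279.,   8.,  21.]))]
top {'fx': 605.4616831601155, 'fy': 605.4616831601155, 'cx': 323.7825233937205, 'cy': 241.34221757629976, 'R': array([[-0.01300743, -0.99986394, -0.01014396],
       [-0.99454514,  0.01398691, -0.10336503],
       [ 0.10349285,  0.00874411, -0.99459176]]), 't': array([0.01996349, 0.54310331, 1.40539661])}
top fixture [(0.66, array([302., 226., 128., 113.]))]
top housing_mid [(0.95, array([210., 334.,  51.,  45.])), (0.95, array([416., 243.,  44.,  46.])), (0.75, array([284., 241.,  47.,  37.]))]
top push_plate [(0.95, array([341., 203.,  39.,  71.])), (0.42, array([448., 320.,  28.,  25.]))]
top jaw [(0.57, array([338., 204.,  35.,  69.]))]
top catch [(0.81, array([359., 210.,  10.,  52.]))]
top cover [(0.66, array([263., 187.,  30.,  33.]))]
top adapter []
```

Run:
```python
import cv2
im=cv2.imread('pics/top0.png')[130:320,190:430];cv2.imwrite('pics/t1.png',cv2.resize(im,None,fx=3.3,fy=3.1,interpolation=cv2.INTER_CUBIC)[:590])
im=cv2.imread('pics/scene0.png')[180:380,220:480];cv2.imwrite('pics/s1.png',cv2.resize(im,None,fx=3,fy=3,interpolation=cv2.INTER_CUBIC))
```

```text
(no output)
```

View pics/t1.png

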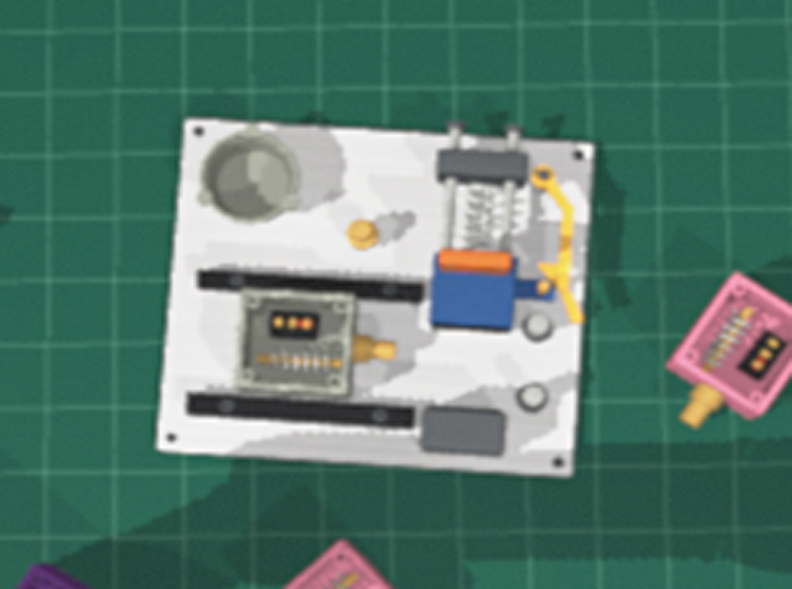

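View pics/s1.png

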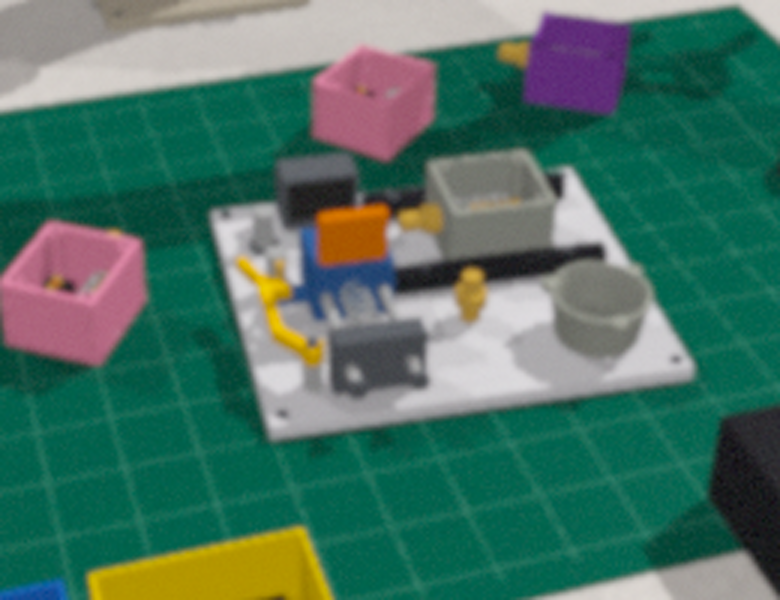

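```bash
cat > h.py <<'E'
import numpy as np
from scipy.optimize import least_squares
def proj(c,X):
    p=np.asarray(X)@c['R'].T+c['t'];return np.c_[c['fx']*p[:,0]/p[:,2]+c['cx'],c['fy']*p[:,1]/p[:,2]+c['cy']]
def back(c,uv,z):
    d=np.c_[(uv[:,0]-c['cx'])/c['fx'],(uv[:,1]-c['cy'])/c['fy'],np.ones(len(uv))]@c['R'];o=-c['R'].T@c['t']
    return o+d*((z-o[2])/d[:,2])[:,None]
def w2(p,P):
    a=p[2];P=np.atleast_2d(P);return np.c_[p[0]+np.cos(a)*P[:,0]-np.sin(a)*P[:,1],p[1]+np.sin(a)*P[:,0]+np.cos(a)*P[:,1],P[:,2]]
E
python3 - <<'E'
from h import *
from plant import cams
c=cams.get_calibration('top');s=cams.get_calibration('scene')
P=np.array([[175,220,12],[175,-80,12],[-85,-80,12],[-85,220,12.]])/1e3
ut=np.array([[185,118],[595,143],[572,476],[157,452.]])/[3.3,3.1]+[190,130]
us=np.array([[693,372],[275,438],[210,212],[572,168.]])/3+[220,180]
for nm,L in(('top',[(c,ut)]),('scene',[(s,us)]),('both',[(c,ut),(s,us)])):
    r=least_squares(lambda p:np.concatenate([(proj(k,w2(p,P))-u).ravel() for k,u in L]),[.5,0,0]);print(nm,r.x,np.degrees(r.x[2]),r.fun.round(1))
p=r.x
uh=np.array([[243,290],[358,293],[352,395],[236,388.]])/[3.3,3.1]+[190,130]
H=back(c,uh,.067);
R=np.array([[np.cos(p[2]),-np.sin(p[2])],[np.sin(p[2]),np.cos(p[2])]])
q=(H[:,:2]-p[:2])@R;print('housing corners fix mm',(q*1e3).round(),(q.mean(0)*1e3).round(1))
ua=np.array([[362,235.]])/[3.3,3.1]+[190,130];print('adapter',((back(c,ua,.045)[:,:2]-p[:2])@R*1e3).round())
E
```

```text
top [ 0.5337888  -0.00703491 -0.07917181] -4.536210593165608 [ 0.3  0.4 -0.5  0.1  0.1  0.1  0.1 -0.5]
scene [ 0.53962593 -0.01033517 -0.07270897] -4.1659168724854325 [ 1.6 -0.3 -1.  -1.3 -0.   0.9 -0.7  0.9]
both [ 0.53566517 -0.00825422 -0.07644934] -4.380224570500192 [ 0.6 -0.2 -0.2 -0.8  0.7 -0.8  0.7 -1.   1.5 -1.4 -0.8 -2.9  0.5 -0.2
 -0.3  0.1]
housing corners fix mm [[ 35. 162.]
 [ 37.  82.]
 [-39.  81.]
 [-39. 162.]] [ -1.4 121.5]
adapter [[85. 83.]]
```

```bash
cat >> h.py <<'E'
from scipy.spatial.transform import Rotation as Ro
PF=np.array([.5350,-.0078,-.077])
def go(fx,fy,z,yoff,p=PF):
    """delta to TCP at fixture mm (fx,fy), height z m, tool y at fixture angle yoff deg"""
    from plant import get_state
    s=get_state();R=s['tool_rot'];t=w2(p,[[fx/1e3,fy/1e3,z]])[0]
    a=p[2]+np.radians(yoff);y=np.array([np.cos(a),np.sin(a),0]);zz=np.array([0,0,-1.]);T=np.c_[np.cross(y,zz),y,zz]
    print('delta',(R.T@(t-s['position'])).round(4),np.degrees(Ro.from_matrix(R.T@T).as_rotvec()).round(2),'t',s['time_s'],s['joint_pos'])
E
python3 -c "
from h import *
go(30,40,.30,90)"
```

```text
delta [-0.5362 -0.4602  0.0027] [  0.    -0.   -12.08] t 0.8 [-77.28015051  36.00154614   2.20524108  86.93997814  -1.54729286
  57.085074    -1.1462538 ]
```

>>> {"op": "carry_out", "data": {"deltas": [[[-0.536,-0.46,0.003,0,0,-12.1,1],[-0.536,-0.46,0.003,0,0,-12.1,1],[-0.536,-0.46,0.003,0,0,-12.1,1],[-0.536,-0.46,0.003,0,0,-12.1,1],[-0.536,-0.46,0.003,0,0,-12.1,1],[-0.536,-0.46,0.003,0,0,-12.1,1],[-0.536,-0.46,0.003,0,0,-12.1,1],[-0.536,-0.46,0.003,0,0,-12.1,1],[-0.536,-0.46,0.003,0,0,-12.1,1],[-0.536,-0.46,0.003,0,0,-12.1,1]]]}}

```text
time_s: 2.05
position: [0.5248, 0.0967, 0.3003]
tool_rot: [[-0.997, 0.076, 0.001], [0.076, 0.997, 0.001], [-0.001, 0.001, -1.0]]
ft_force: [0.0, -0.2, -0.6]
opening: 0.006
```

```bash
python3 -c "
from h import *
go(10,40,.30,90)"
```

```text
delta [-0.0282 -0.0634  0.0003] [0.03 0.05 0.03] t 2.05 [-14.21622498  26.58050768   1.11628154 105.78597931  -0.69923979
  47.58383737  72.87365283]
```

>>> {"op": "carry_out", "data": {"deltas": [[[-0.028,-0.063,0,0,0,0,1],[-0.028,-0.063,0,0,0,0,1],[-0.028,-0.063,0,0,0,0,1]]]}}

```text
time_s: 2.42
position: [0.5467, 0.0335, 0.2999]
tool_rot: [[-0.997, 0.078, -0.0], [0.078, 0.997, 0.001], [0.0, 0.001, -1.0]]
ft_force: [0.4, -0.1, 0.5]
opening: 0.006
```

Run:
```python
from plant import get_state, cams
import cv2,numpy as np
s=get_state();im=cams.camera('wrist');cv2.imwrite('pics/w1.png',im)
c=cams.get_calibration('wrist');print(c)
np.savez('w1.npz',p=s['position'],R=s['tool_rot'])
for k in('housing_mid','push_plate','catch'):
    print(k,[(round(d['score'],2),np.round(d['box'])) for d in cams.trace('wrist',k)[:3]])
```

```text
{'fx': 353.12354150563766, 'fy': 353.12354150563766, 'cx': 317.9227670464018, 'cy': 238.4430894664214, 'T_tool_cam': array([[ 5.58385710e-06, -9.70170601e-01, -2.42423193e-01,
         6.99290440e-02],
       [ 9.99999999e-01,  1.69348005e-05, -4.47390713e-05,
         1.60163976e-03],
       [ 4.75099201e-05, -2.42423193e-01,  9.70170600e-01,
        -8.14427366e-02],
       [ 0.00000000e+00,  0.00000000e+00,  0.00000000e+00,
         1.00000000e+00]])}
housing_mid [(0.93, array([357.,  31., 109.,  62.])), (0.75, array([ 83., 230., 129., 123.])), (0.74, array([581.,  15.,  84.,  26.]))]
push_plate [(0.56, array([263., 270.,  87.,  80.]))]
catch [(0.8, array([215., 285.,  38.,  79.]))]
```

View pics/w1.png

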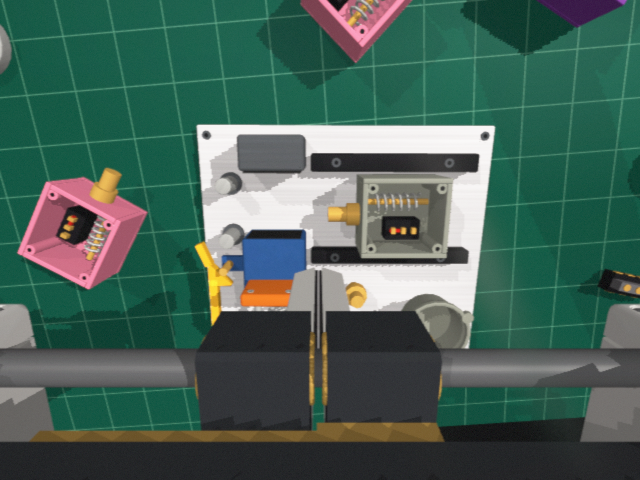

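```bash
cat >> h.py <<'E'
def wcal(f):
    from plant import cams
    c=cams.get_calibration('wrist');s=np.load(f);T=np.eye(4);T[:3,:3]=s['R'];T[:3,3]=s['p'];M=np.linalg.inv(T@c['T_tool_cam'])
    return dict(c,R=M[:3,:3],t=M[:3,3])
E
python3 - <<'E'
from h import *
c=wcal('w1.npz')
P=np.array([[-85,-80,12],[-85,220,12],[-58,35,30],[-58,200,30],[21,-30,60],[21,30,60],[40,35,30],[40,200,30.]])/1e3
u=np.array([[197,126],[494,126],[311,154],[478,154],[246,231],[306,231],[311,248],[468,249.]])
r=least_squares(lambda p:(proj(c,w2(p,P))-u).ravel(),PF,loss='soft_l1');p=r.x;print(p,np.degrees(p[2]),(proj(c,w2(p,P))-u).round(1).tolist())
uh=np.array([[357,175],[452,174],[450,258],[361,259.]]);H=back(c,uh,.067)
R=np.array([[np.cos(p[2]),-np.sin(p[2])],[np.sin(p[2]),np.cos(p[2])]])
q=(H[:,:2]-p[:2])@R*1e3;print(q.round(),q.mean(0).round(1))
go(30,0,.250,90,p)
E
```

```text
[ 0.53288847 -0.00590769 -0.08501155] -4.870803297002256 [[-1.0, -2.9], [2.6, -0.6], [-0.0, -2.1], [3.5, -0.8], [-5.1, 7.2], [-1.1, 7.7], [-0.3, 1.5], [2.2, 1.6]]
[[-39.  76.]
 [-40. 160.]
 [ 37. 165.]
 [ 38.  83.]] [ -0.9 120.9]
delta [-0.0196 -0.0428  0.05  ] [ 0.05 -0.02  0.68] t 2.625 [ -7.51851024  27.72662473   1.30028529 103.67338736  -0.8757309
  48.61586615  80.01969476]
```

```bash
sed -i 's/^PF=.*/PF=np.array([.5345,-.007,-.080])/' h.py; python3 -c "
from h import *
go(40,0,.174,90)"
```

```text
delta [-0.0313 -0.0437  0.126 ] [ 0.05 -0.02  0.39] t 2.625 [ -7.51851024  27.72662473   1.30028529 103.67338736  -0.8757309
  48.61586615  80.01969476]
```

>>> {"op": "carry_out", "data": {"deltas": [[[-0.031,-0.044,0.05,0,0,0.4,1],[-0.031,-0.044,0.06,0,0,0.4,1],[-0.031,-0.044,0.09,0,0,0.4,1],[-0.031,-0.044,0.11,0,0,0.4,1],[-0.031,-0.044,0.126,0,0,0.4,1],[-0.031,-0.044,0.126,0,0,0.4,1],[-0.031,-0.044,0.126,0,0,0.4,1]]]}}

```text
time_s: 3.5
position: [0.5747, -0.0124, 0.1747]
tool_rot: [[-0.997, 0.083, 0.001], [0.083, 0.997, 0.0], [-0.001, 0.0, -1.0]]
ft_force: [-0.5, 0.1, 0.3]
opening: 0.006
```

```bash
python3 -c "
from h import *
from plant import cams,get_state
import cv2
go(52,0,.174,90);print(get_state()['ft_force'])
im=cams.camera('scene')[200:320,270:430];cv2.imwrite('pics/s2.png',cv2.resize(im,None,fx=4,fy=4,interpolation=cv2.INTER_CUBIC))"
```

```text
delta [-0.0114  0.0022  0.0007] [ 0.02  0.06 -0.18] t 3.5 [ -2.25794349  39.58015084   1.09659482 105.71380475  -1.24377533
  34.6559764   84.84942796]
[-0.45468736  0.11000629  0.34039494]
```

View pics/s2.png

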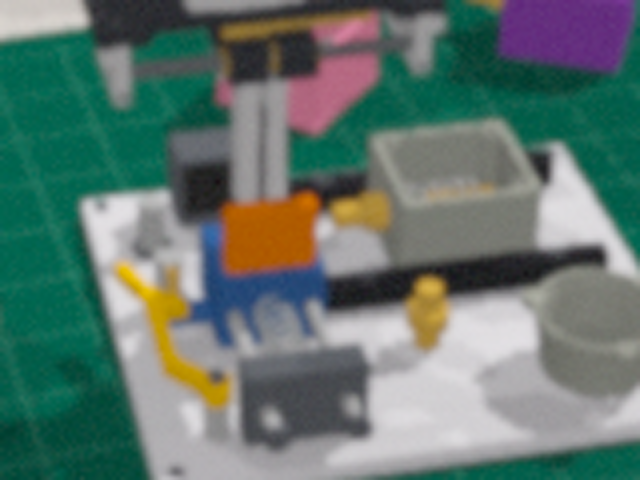

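The fingers (column ~260) stand in front of the orange plate (225–315), centred on it. Now push.

>>> {"op": "carry_out", "data": {"deltas": [[[-0.012,0.002,0,0,0,0,1],[-0.02,0.002,0,0,0,0,1],[-0.028,0.002,0,0,0,0,1],[-0.036,0.002,0,0,0,0,1],[-0.042,0.002,0,0,0,0,1],[-0.042,0.002,0,0,0,0,1]]]}}

```text
time_s: 4.3
position: [0.6127, -0.0141, 0.174]
tool_rot: [[-0.996, 0.084, -0.01], [0.084, 0.997, 0.0], [0.01, -0.001, -1.0]]
ft_force: [-9.9, 1.3, 7.6]
opening: 0.005
```

```bash
python3 -c "
from h import *
go(89,0,.174,90)
from plant import cams
import cv2
im=cams.camera('scene')[200:320,270:430];cv2.imwrite('pics/s3.png',cv2.resize(im,None,fx=4,fy=4,interpolation=cv2.INTER_CUBIC))"
```

```text
delta [-0.0104  0.0009 -0.0002] [-0.03 -0.59 -0.21] t 4.3 [-1.99746406 42.23149233  1.15807203 99.0079952  -1.27711498 39.36015299
 85.06379127]
```

View pics/s3.png

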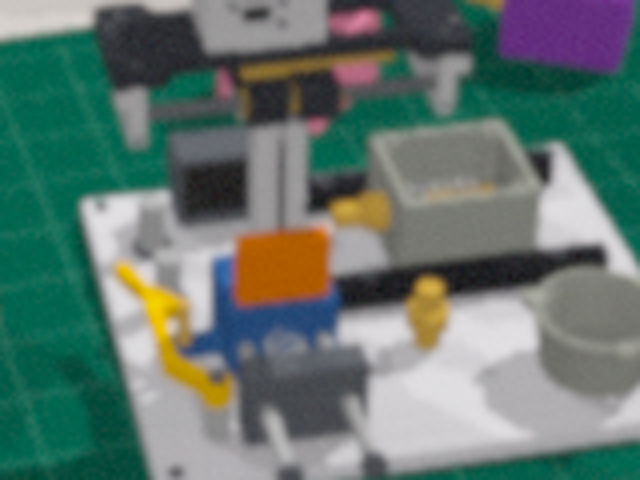

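>>> {"op": "carry_out", "data": {"deltas": [[[-0.005,0,0,0,0,0,1],[-0.009,0,0,0,0,0,1],[-0.009,0,0,0,0,0,1]]]}}

```text
time_s: 4.72
position: [0.6211, -0.0148, 0.1739]
tool_rot: [[-0.996, 0.083, -0.012], [0.083, 0.997, 0.0], [0.012, -0.001, -1.0]]
ft_force: [-11.7, 0.3, 8.7]
opening: 0.006
```

>>> {"op": "carry_out", "data": {"deltas": [[[0.03,0,0,0,0,0,1],[0.035,0,0,0,0,0,1],[0.035,0,0,0,0,0,1],[0.035,0,-0.05,0,0,0,1],[0.035,0,-0.08,0,0,0,1],[0.035,0,-0.08,0,0,0,1]]]}}

```text
time_s: 5.48
position: [0.5933, -0.0123, 0.2568]
tool_rot: [[-0.996, 0.084, 0.007], [0.084, 0.996, 0.0], [-0.007, 0.001, -1.0]]
ft_force: [0.5, 0.6, -1.7]
opening: 0.003
```

```bash
python3 -c "
from h import *
from plant import cams
import cv2
im=cams.camera('scene')[200:320,270:430];cv2.imwrite('pics/s4.png',cv2.resize(im,None,fx=4,fy=4,interpolation=cv2.INTER_CUBIC))
go(0,195,.24,0)
go(0,195,.24,180)"
```

```text
delta [0.0586 0.1954 0.015 ] [ 0.18  0.15 89.79] t 5.525 [-2.48503026 34.28533861  1.49432432 99.58636649 -1.16895037 45.93338515
 84.76210039]
delta [0.0586 0.1954 0.015 ] [ -0.15   0.18 -90.21] t 5.525 [-2.48503026 34.28533861  1.49432432 99.58636649 -1.16895037 45.93338515
 84.76210039]
```

View pics/s4.png

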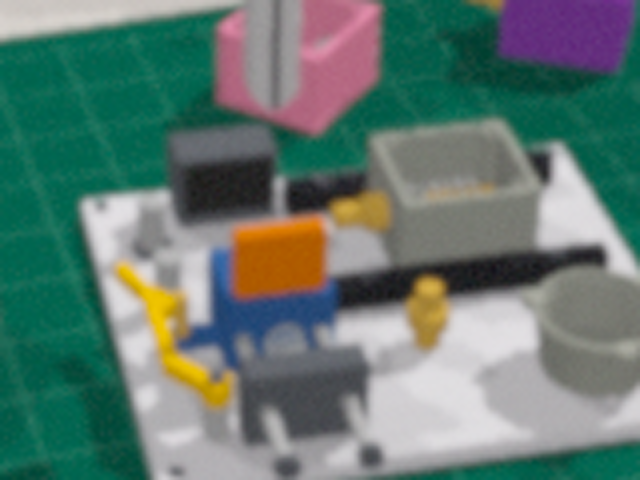

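>>> {"op": "carry_out", "data": {"deltas": [[[0.01,0.06,0,0,0,10,0.3],[0.02,0.12,0,0,0,20,0.3],[0.059,0.195,0.01,0,0,30,0.3],[0.059,0.195,0.015,0,0,40,0.3],[0.059,0.195,0.015,0,0,50,0.3],[0.059,0.195,0.015,0,0,60,0.3],[0.059,0.195,0.015,0,0,70,0.3],[0.059,0.195,0.015,0,0,80,0.3],[0.059,0.195,0.015,0,0,89.8,0.3],[0.059,0.195,0.015,0,0,89.8,0.3]]]}}

```text
time_s: 6.78
position: [0.5478, 0.1872, 0.2376]
tool_rot: [[0.078, 0.997, -0.001], [0.997, -0.078, -0.002], [-0.002, -0.001, -1.0]]
ft_force: [-0.0, -0.9, -0.6]
opening: 0.347
```

Run:
```python
from plant import get_state, cams
from h import *
import cv2
go(0,195,.127,0)
s=get_state();im=cams.camera('wrist');cv2.imwrite('pics/w2.png',im)
np.savez('w2.npz',p=s['position'],R=s['tool_rot']);print(s['position'],s['opening'])
c=wcal('w2.npz')
# predicted pixels of lane features
P=np.array([[-40,200,30],[40,200,30],[-37,161,67],[37,161,67],[-40,35,30],[40,35,30]])/1e3
print(proj(c,w2(PF,P)).round())
```

```text
delta [0.0006 0.0024 0.1106] [-0.08  0.12  0.12] t 6.775 [-39.0791788   37.51168016  27.80269205 102.86063406 -23.33796724
  45.52158401  -3.99670807]
[0.54775933 0.18715078 0.2376328 ] 0.34682689424061713
[[273. 231.]
 [368. 231.]
 [273. 291.]
 [369. 292.]
 [278. 400.]
 [362. 400.]]
```

View pics/w2.png

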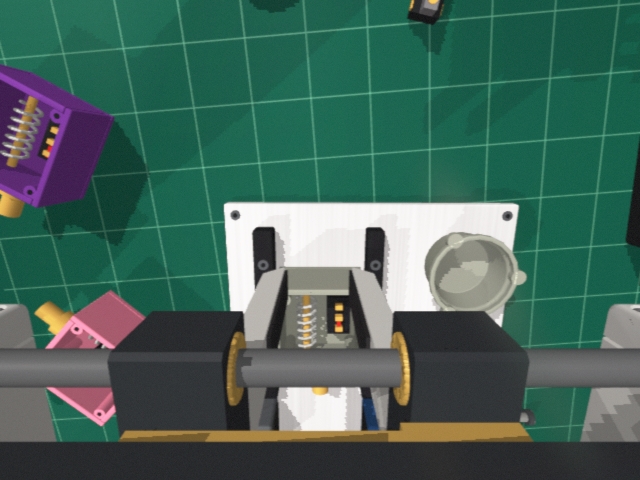

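Fence end (274,229) and rail end (366,229) match the prediction within 2 px, and the housing's back top edge is at about row 292 (predicted 291). The lane behind the housing is free, so I descend and push.

>>> {"op": "carry_out", "data": {"deltas": [[[0.001,0.002,0.04,0,0,0,0.3],[0.001,0.002,0.075,0,0,0,0.3],[0.001,0.002,0.1,0,0,0,0.3],[0.001,0.002,0.11,0,0,0,0.3],[0.001,0.002,0.11,0,0,0,0.3],[-0.008,0.002,0.11,0,0,0,0.3],[-0.016,0.002,0.11,0,0,0,0.3],[-0.022,0.002,0.11,0,0,0,0.3]]]}}

```text
time_s: 7.82
position: [0.5484, 0.164, 0.1297]
tool_rot: [[0.081, 0.997, 0.001], [0.997, -0.081, 0.0], [0.0, 0.001, -1.0]]
ft_force: [-0.0, -0.7, 0.1]
opening: 0.352
```

```bash
python3 -c "
from h import *
go(0,48,.127,0)"
```

```text
delta [-1.236e-01 -1.000e-04  2.700e-03] [ 0.06 -0.01 -0.05] t 7.825 [-32.66956013  45.54181217  21.08152984 107.66280712 -28.9130859
  32.04555477   2.88022223]
```

Push steadily (about 0.08 m/s), slowing towards the stops.

>>> {"op": "carry_out", "data": {"deltas": [[[-0.008,0,0,0,0,0,0.3],[-0.018,0,0,0,0,0,0.3],[-0.028,0,0,0,0,0,0.3],[-0.038,0,0,0,0,0,0.3],[-0.048,0,0,0,0,0,0.3],[-0.058,0,0,0,0,0,0.3],[-0.068,0,0,0,0,0,0.3],[-0.078,0,0,0,0,0,0.3],[-0.088,0,0,0,0,0,0.3],[-0.096,0,0,0,0,0,0.3]]]}}

```text
time_s: 9.07
position: [0.541, 0.0712, 0.1297]
tool_rot: [[0.078, 0.997, 0.001], [0.997, -0.078, 0.003], [0.003, 0.001, -1.0]]
ft_force: [1.6, 5.4, 2.9]
opening: 0.35
```

```bash
python3 -c "
from h import *
from plant import cams
import cv2
go(0,48,.127,0)
im=cams.camera('scene')[200:320,270:430];cv2.imwrite('pics/s5.png',cv2.resize(im,None,fx=4,fy=4,interpolation=cv2.INTER_CUBIC))"
```

```text
delta [-0.0304 -0.0003  0.0026] [ 0.06 -0.2   0.09] t 9.075 [-22.39547232  43.78634632  18.74659806 111.90426745 -28.02958988
  28.67062414  11.88869608]
```

View pics/s5.png

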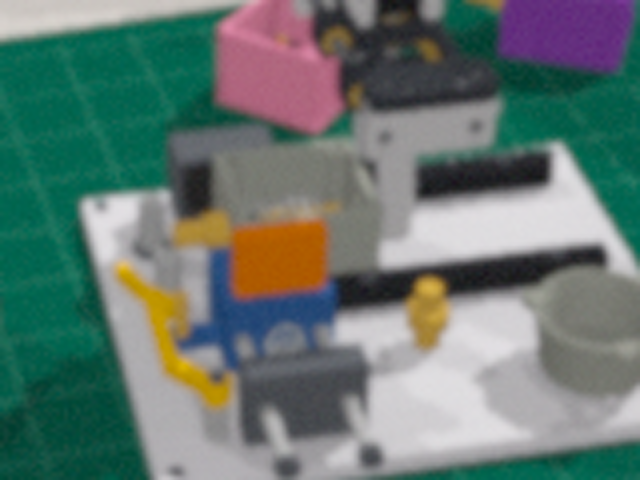

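The housing slides upright into the nest, and the jaw is still half open. I continue gently to the posts.

>>> {"op": "carry_out", "data": {"deltas": [[[-0.006,0,0,0,0,0,0.3],[-0.013,0,0,0,0,0,0.3],[-0.019,0,0,0,0,0,0.3],[-0.023,0,0,0,0,0,0.3],[-0.025,0,0,0,0,0,0.3],[-0.025,0,0,0,0,0,0.3]]]}}

```text
time_s: 9.88
position: [0.539, 0.0463, 0.1296]
tool_rot: [[0.078, 0.997, 0.001], [0.997, -0.078, 0.003], [0.003, 0.001, -1.0]]
ft_force: [0.5, 5.6, 4.9]
opening: 0.348
```

>>> {"op": "carry_out", "data": {"deltas": [[[-0.001,0,0,0,0,0,0.3],[-0.002,0,0,0,0,0,0.3],[-0.003,0,0,0,0,0,0.3],[-0.003,0,0,0,0,0,0.3]]]}}

```text
time_s: 10.38
position: [0.5388, 0.0437, 0.1296]
tool_rot: [[0.078, 0.997, 0.001], [0.997, -0.078, 0.003], [0.003, 0.001, -1.0]]
ft_force: [0.6, 6.5, 3.9]
opening: 0.353
```

```bash
python3 -c "
from h import *
go(0,48,.127,0)"
```

```text
delta [-0.0029 -0.0002  0.0026] [ 0.05 -0.19  0.11] t 10.375 [-19.25459378  43.45695085  18.18064905 112.68106542 -27.60832614
  28.01244436  14.44202283]
```

Still sliding friction only; I keep going in small steps until the force rises.

>>> {"op": "carry_out", "data": {"deltas": [[[-0.001,0,0,0,0,0,0.3],[-0.002,0,0,0,0,0,0.3],[-0.003,0,0,0,0,0,0.3],[-0.003,0,0,0,0,0,0.3]]]}}

```text
time_s: 10.88
position: [0.5386, 0.0409, 0.1296]
tool_rot: [[0.078, 0.997, 0.001], [0.997, -0.078, 0.003], [0.004, 0.001, -1.0]]
ft_force: [0.2, 7.2, 4.3]
opening: 0.348
```

>>> {"op": "carry_out", "data": {"deltas": [[[-0.001,0,0,0,0,0,0.3],[-0.002,0,0,0,0,0,0.3],[-0.002,0,0,0,0,0,0.3]]]}}

```text
time_s: 11.25
position: [0.5386, 0.0406, 0.1297]
tool_rot: [[0.077, 0.997, 0.001], [0.997, -0.077, 0.006], [0.006, 0.001, -1.0]]
ft_force: [0.9, 11.0, 4.8]
opening: 0.351
```

The arm has stalled against the posts: the force rose to 11 N, at fixture y of about 48 as expected. A little more push squares the housing, then I withdraw.

>>> {"op": "carry_out", "data": {"deltas": [[[-0.002,0,0,0,0,0,0.3],[-0.002,0,0,0,0,0,0.3],[-0.002,0,0,0,0,0,0.3]]]}}

```text
time_s: 11.62
position: [0.5386, 0.0404, 0.1297]
tool_rot: [[0.076, 0.997, 0.001], [0.997, -0.076, 0.008], [0.008, 0.001, -1.0]]
ft_force: [0.8, 14.0, 5.7]
opening: 0.347
```

>>> {"op": "carry_out", "data": {"deltas": [[[0.008,0,0,0,0,0,0.3],[0.03,0,0,0,0,0,0.3],[0.04,0,0,0,0,0,0.3],[0.04,0,-0.05,0,0,0,0.3],[0.04,0,-0.1,0,0,0,0.3],[0.09,0,-0.15,0,0,0,0.3],[0.14,0,-0.15,0,0,0,0.3],[0.15,0,-0.15,0,0,0,0.3],[0.15,0,-0.15,0,0,0,0.3]]]}}

```text
time_s: 12.75
position: [0.5493, 0.1836, 0.2784]
tool_rot: [[0.079, 0.997, -0.001], [0.997, -0.079, -0.001], [-0.001, -0.001, -1.0]]
ft_force: [0.4, -0.4, 0.5]
opening: 0.351
```

Run:
```python
from h import *
from plant import cams,get_state
import cv2
print(get_state()['position'],get_state()['ft_force'])
a=cams.camera('top');b=cams.camera('scene')
A=cv2.resize(a[165:290,230:390],None,fx=4.6,fy=4.6,interpolation=cv2.INTER_CUBIC)[:,:736]
B=cv2.resize(b[210:310,270:430],None,fx=5,fy=5,interpolation=cv2.INTER_CUBIC)
cv2.imwrite('pics/t6.png',A);cv2.imwrite('pics/s6.png',B)
c=cams.get_calibration('top');s=cams.get_calibration('scene')
H=np.array([[-37,40,67],[37,40,67],[37,-40,67],[-37,-40,67]])/1e3
J=np.array([[82,-25,100],[82,25,100],[94,25,100],[94,-25,100]])/1e3
for n,X in(('H',H),('J',J)):
    X=w2(PF,X);print(n,((proj(c,X)-[230,165])*4.6).round().tolist(),((proj(s,X)-[270,210])*5).round().tolist())
```

```text
[0.54929456 0.18363447 0.27843038] [ 0.41894359 -0.36489475  0.49280811]
H [[385.0, 428.0], [395.0, 282.0], [554.0, 292.0], [545.0, 439.0]] [[376.0, 129.0], [416.0, 219.0], [236.0, 241.0], [204.0, 148.0]]
J [[532.0, 191.0], [430.0, 185.0], [432.0, 161.0], [533.0, 167.0]] [[292.0, 233.0], [410.0, 219.0], [417.0, 235.0], [298.0, 250.0]]
```

View pics/t6.png

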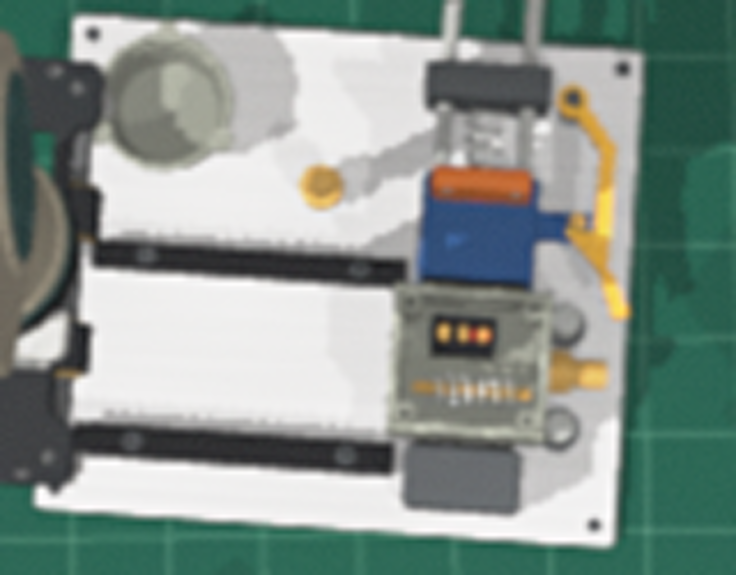

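View pics/s6.png

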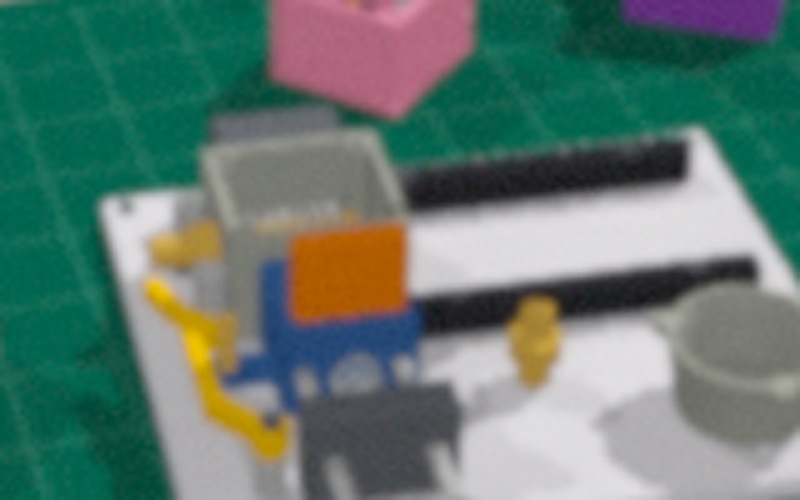

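```bash
python3 -c "
from plant import job
print(job.close_job())"
```

```text
the job is handed in; nothing more can be done
None
```

The fixture is loaded and the job handed in at about 13 s of the 56 s allowed; no verdict was reported.

- **Jaw:** I pushed the orange plate back to roughly 35 mm by my estimate (12 N at the wrist) and withdrew. The jaw came back and latched half open. In the final pictures the push plate sits about where 22 mm of travel predicts, with the catch apparently on the stop pin.
- **Housing:** I pushed it along the lane at 5–7 N until the force rose to 14 N and it stopped moving. My fingers were then at fixture y of about 48 mm, as expected with the housing against the stops.
- **Final check:** The housing's top corners lie within about 2 mm of their predicted nest positions, against both posts and upright. The hand is clear with the wrist force near zero, and the cover and adapter look unmoved. I did not check the other loose parts; the tool only crossed over them well above their height.

One disagreement: the scene and top cameras placed the fixture about 6 mm apart. I worked from a compromise between them, and the close-up wrist view of the lane ends matched it within 2 pixels.

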